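# Shut, lock and switch on the sample cool box

### The job

The water samples are packed: push the cool box's half-open lid fully shut, then press the square push lock on the deck beside it all the way down, then press the raised end of the oblong rocker switch fully down to start the cooling. Only push with the fingertips, in that order: do not open the lid further, do not press the round lamp button, and leave the bottle, the jar and the cup where they stand. Finish clear of everything.

Things in the scene. Friction and masses are not known exactly. Their poses are not given: they have to be found in the camera images.
- coolbox: Blue cool box with white lid, fixed, 240 (x) by 380 mm (y); origin at its underside's centre, z up. Lid over y -69 to +185 mm; deck at y -190 to -69 mm, level, 150 mm above the bench. On the deck, in a row at y = -130, at x = -68, 0, +68 mm: push lock, rocker switch and lamp button in an order that changes, told apart by shape, their axes as the box's
- lid (a joint): Lid angle in rad: 0 fully shut, grows as its free edge rises; starts 0.35 to 0.75. The stiff hinge holds the lid wherever it is left, and about 2 to 8 N downward on the lid moves it. The lid weighs about 0.5 kg
- lid_edge (a point): Middle of the lid's free edge, on its top face. The lid is a flat plate 22 mm thick, 244 mm (along the box's x) by 254 mm from hinge to free edge. Shut, its top face is level 172 mm above the bench and its free edge is at the box's y = -69 mm, next to the deck
- lid_hinge (a point): Middle of the lid's hinge line, which runs along the box's x, at the box's y = +185 mm, z = 150 mm, on the lid's underside level
- lock (a joint): Push lock travel in m: 0 up (start), 0.008 all the way down. It moves straight down against about 3 N of friction and stays where it is left
- lock_top (a point): Centre of the top of the push lock: a flat-topped square key 32 x 32 mm in a square black 44 x 44 mm surround; its top is 18 mm above the deck when up and 10 mm when down (surround 8 mm)
- rocker (a joint): Rocker switch angle in rad: about -0.15 off (start: end away from the lid raised), +0.15 on (that end fully down). It stays where it is left; about 3 N on the raised end moves it
- rocker_end (a point): Pressing point on top of the rocker's raised end, 17 mm from its pivot, away from the lid (towards the box's -y). The rocker is a shallow V-shaped paddle 26 mm (box's x) by 50 mm (box's y) in a black 44 x 66 mm oblong surround that is 8 mm high; the point is about 19 mm above the deck when raised and goes down about 5 mm
- lamp (a joint): Lamp button travel in m: 0 up, 0.006 pressed; springs back. Not to be pressed
- lamp_top (a point): Centre of the top of the lamp button: round, 28 mm across, in a round black housing 44 mm across and 12 mm high; its top is 22 mm above the deck. Leave alone
- bottle_mid (a point): Centre of a loose white sample bottle, 60 mm across, 160 mm tall, standing on the bench beyond the deck; leave alone
- jar_mid (a point): Centre of a loose clear jar with a red cap, 64 mm across, 75 mm tall, standing on the bench beyond the deck; leave alone
- cup_mid (a point): Centre of a loose white cup, 70 mm across, 85 mm tall, standing on the bench on the hinge side; leave alone

How it is judged:
By the outcome, as a careful person would: the job done as asked, in the order asked, and still so for the second after the job is handed in, with the robot touching nothing.
It also fails if it takes over 42 s, if anything falls off the work surface, if the arm or the gripper's body presses on something with over 40 N, if the wrist force passes 120 N, or if a joint passes its speed limit or range.

### The arm

A 6-joint arm with a two-finger parallel gripper is mounted at the origin on the work surface. World frame = base frame: x ahead of the robot, y to its left, z up, the work surface at z = 0. Lengths are in m, angles in rad, forces in N, time in s.
With the tool pointing down it reaches from about 0.15 to 0.775 m from the base axis. Payload 6.1 kg.
Tool frame: the origin (TCP) lies where the fingers leave the gripper's body, on its centre line; the fingertips stand 73 mm ahead of it and the grasp point (between the pads) lies 54 mm ahead of it; x points along the fingers, y is the direction in which the jaws open and shut, and the axes are right-handed (so a half turn about x gives the same grasp; the last joint's range is limited). The gripper opens to 85 mm and grips with 20 to 120 N. Pads are 22 mm wide; open, the fingers measure 114 mm over their backs; the gripper's body (76 mm by 85 mm) begins 54 mm behind the grasp point. The pads swing forward as they close: fully open they stand 13 mm farther back than shut.
Start: joints at [1.214, 0.126, -0.04, 1.405, 0, 1.571], TCP at [0.183, 0.492, 0.304] pointing down, gripper open.
Joint ranges: [-2.72, 2.72], [-0.95, 1.95], [-1.27, 1.35], [-1.78, 2.02], [-1.46, 1.47], [-3.14, 3.14]. Speed limits (rad/s): [2.39, 2.39, 3.01, 3.14, 3.14, 3.14].

### API

Orientations are given as a unit quaternion [x, y, z, w].
In Python, from cell import env, eyes, workorder gives the robot as it stands.
- The arm moves only by the tool move_arm, never from a script. Its argument "commands" is a list of rows, each an object of numbers: "tx", "ty", "tz": the shift along the tool's x, y, z in m; "ax", "ay", "az": the turn, a rotation vector about the tool's x, y, z in rad; "grip": the finger opening in m, from 0 to 0.0854. A call has exactly 5 rows; each row is the pose to reach, as a shift and turn from the pose commanded when the call began, along the tool's axes at that moment; what a row does not reach only later rows make up. A row lasts 1/10 s, in which the tool goes at most 50 mm and 8.59 degrees, less where a joint would pass 70% of its speed; a pose out of reach is approached as far as the arm can. A call with a gripper value outside its range is refused whole. The fingers move at their own pace and stop on an object; "force" is the grip in N (left out, the last holds). Time passes only in rows, so rows that repeat a pose let the fingers close, or fill a call up. It gives the time, the measured TCP pose, the force and the opening at its end, in the units of the state.
- env.sense(): the state, without advancing time (a new reading comes with each control period).
- eyes.get_image(name): name is "scene" or "top" or "wrist"; returns (picture, depth): 400x640x3 uint8, red, green, blue; 400x640 float32, m along the optical axis (not along the pixel's ray), 0 where there is no reading.
- eyes.calibration(name): a dict with "fx", "fy", "cx", "cy" (pixels), "R" (3x3) and "t" (3): a world point X has camera coordinates R X + t. Camera axes: x right, y down, z forward; pixel columns grow to the right and rows downward; lengths in m; the calibration is good to about 2 mm. A picture is of the moment at which its call begins: read the wrist's pose just before it. calibration takes no time and is no camera call; for the wrist camera it gives the pose at the moment of the call.
- workorder.close_job(): hands the job in, once; it reports no verdict.
The state is a dict: "t": time; "joint_positions": joint angles; "joint_vel": joint speeds; "joint_efforts": joint torques, N m; "position": TCP position; "eef_rot": TCP orientation; "wrist_force": force on the tool from outside, world axes, zero at the start; "wrist_torque": the same for the moment, N m; "width": finger opening in m.
Only numpy, scipy, OpenCV 4.12 (cv2) and the standard library are available. Lean on these libraries where they do the work, as an engineer would, in place of code of your own. Each camera call takes 0.05 s, during which the arm holds its last target. There are 200 camera calls.

## Working session

There is one attempt and no reset: what is moved stays moved. The work goes in short steps, Python scripts to look and compute and a tool call to move; the robot and the scene stay as the last step left them, time stands still between calls to the robot, and variables do not carry over. Pictures are saved under pics/ and viewed, about 8 in all and at most 12, crops included, and the job is handed in when it is done.

Besides the shell and the picture viewer there is one more tool, called after ">>>" in YAML: its name, and indented under it one key for each argument. move_arm: Moves the arm, as the interface text tells. Its arguments: {"type":"object","properties":{"commands":{"type":"array","items":{"type":"object","properties":{"tx":{"type":"number"},"ty":{"type":"number"},"tz":{"type":"number"},"ax":{"type":"number"},"ay":{"type":"number"},"az":{"type":"number"},"grip":{"type":"number"}}}},"force":{"type":"number"}},"required":["commands"]}

```bash
ls; mkdir -p pics
cat > h.py <<'E'
import numpy as np, cv2
from cell import env, eyes, workorder
def shot(n,f=None):
    c=eyes.calibration(n); im,d=eyes.get_image(n)
    if f: cv2.imwrite('pics/'+f,im[:,:,::-1])
    return im,d,c
def pts(d,c):
    v,u=np.mgrid[:d.shape[0],:d.shape[1]]
    P=np.stack([(u-c['cx'])/c['fx']*d,(v-c['cy'])/c['fy']*d,d],-1)
    return (P-np.array(c['t']))@np.array(c['R'])
def onz(u,v,z,c):
    R=np.array(c['R']);o=-R.T@np.array(c['t']);r=R.T@np.array([(u-c['cx'])/c['fx'],(v-c['cy'])/c['fy'],1]);return o+r*(z-o[2])/r[2]
E
python3 - <<'E'
from h import *
print(env.sense())
for n in('top','scene'):
    im,d,c=shot(n,n+'1.png'); np.savez(n+'1',im=im,d=d,**{k:np.array(v) for k,v in c.items()})
    print(n,-np.array(c['R']).T@np.array(c['t']), np.array(c['R']).round(2).tolist())
E
```

```text
pics
{'t': 0.0, 'joint_positions': array([ 1.21400902e+00,  1.26395467e-01, -4.06011970e-02,  1.40539945e+00,
        1.54668732e-05,  1.57078130e+00]), 'joint_vel': array([ 0.00088973, -0.00126086,  0.00023905, -0.00010169,  0.00073881,
       -0.00212494]), 'joint_efforts': array([ 2.11684484e-03, -4.35914683e+01,  3.52924776e+01,  1.72441226e-02,
        1.09532307e-04, -3.44855131e-06]), 'position': array([0.18326085, 0.49166933, 0.30312338]), 'eef_rot': array([ 0.12491443,  0.69599147, -0.12602575,  0.69577997]), 'wrist_force': array([ 0.54951444, -0.03722653,  1.08288211]), 'wrist_torque': array([-0.03165408,  0.00859113,  0.0224228 ]), 'width': 0.08532001482084171}
top [0.30520685 0.07273196 1.5895922 ] [[-0.03, -1.0, 0.02], [-0.98, 0.02, -0.18], [0.17, -0.02, -0.98]]
scene [ 0.06703938 -0.49710399  0.79196751] [[0.73, -0.69, 0.0], [-0.45, -0.48, -0.76], [0.52, 0.55, -0.65]]
```

View pics/top1.png

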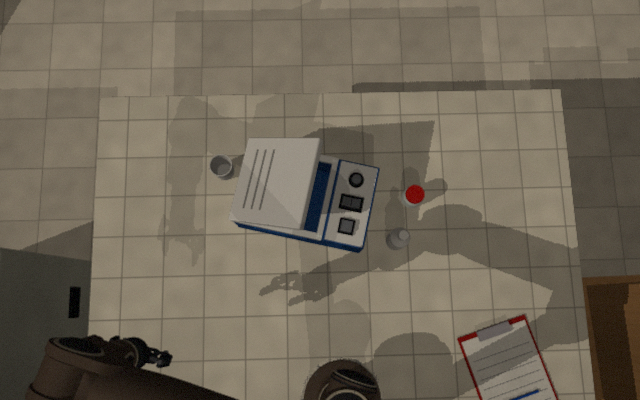

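View pics/scene1.png

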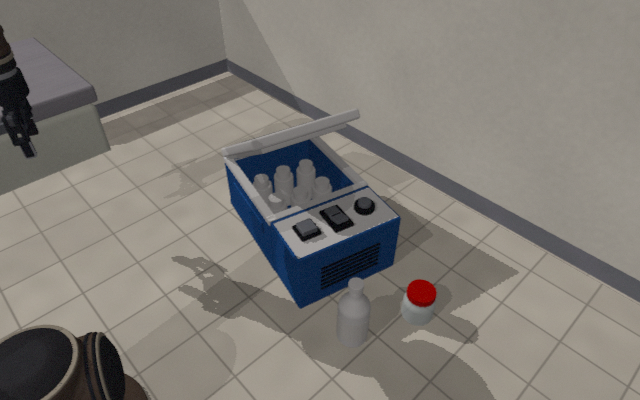

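The top view shows, from far to near, the round lamp (356,180), the rocker (350,202) and the square lock (346,226). The lid is half open to the left. The scene view agrees, with bottle (352,315) and jar (420,300) beyond the deck.

Run:
```python
from h import *
out={}
for n,roi in(('top',(165,240,330,372)),('scene',(190,245,285,380))):
    z=np.load(n+'1.npz'); c={k:z[k] for k in('fx','fy','cx','cy','R','t')}; im=z['im'];P=pts(z['d'],c)
    r0,r1,c0,c1=roi
    m=np.zeros(im.shape[:2],np.uint8); sub=im[r0:r1,c0:c1].astype(int)
    m[r0:r1,c0:c1]=((sub.max(2)<95)&(sub.max(2)-sub.min(2)<25)&(P[r0:r1,c0:c1,2]>.14))
    k,l,s,ce=cv2.connectedComponentsWithStats(m)
    for i in range(1,k):
        if s[i,4]>60: print(n,s[i],ce[i].round(1),onz(*ce[i],.160,c).round(4), P[l==i].mean(0).round(4))
    # lid points
    g=(P[...,2]>.175)&(P[...,0]>.2)&(P[...,1]<.45)&(P[...,1]>-.1)&(P[...,0]<.75)&(im.min(2)>80)&(P[...,2]<.40)
    Q=P[g]; print(n,'lid',len(Q),Q.min(0),Q.max(0))
    if n=='top':
        q=Q-Q.mean(0); nn=np.linalg.svd(q,full_matrices=0)[2][2]; print('n',nn*np.sign(nn[2]),'tilt',np.arccos(abs(nn[2])), 'mean',Q.mean(0))
    lb=(P[...,2]>.03)&(P[...,1]<.6)&(im[...,0]>0)&(P[...,0]>.2)&(P[...,0]<.8)&(P[...,1]<.0)&(P[...,2]<.3)
    k,l,s,ce=cv2.connectedComponentsWithStats(lb.astype(np.uint8))
    for i in range(1,k):
        if s[i,4]>80: print(' obj',s[i],P[l==i].mean(0).round(3),P[l==i].max(0).round(3))
```

```text
top [330 165   8  35 122] [332.1 179.7] [0.6224 0.0151 0.16  ] [0.6192 0.0158 0.1734]
top [330 165  35  48 799] [345.  197.7] [ 0.5697 -0.0196  0.16  ] [ 0.5684 -0.0191  0.1677]
top [348 169  17  20 249] [355.6 178.7] [ 0.6238 -0.0518  0.16  ] [ 0.6209 -0.0506  0.1728]
top [337 217  19  19 269] [346.3 225.7] [ 0.4901 -0.0207  0.16  ] [ 0.4876 -0.0196  0.1779]
top lid 6162 [0.46690135 0.05162763 0.17500019] [0.74796622 0.30314686 0.31794908]
n [0.13343334 0.55310898 0.82235394] tilt 0.6052604480999264 mean [0.60345137 0.16892007 0.24876406]
 obj [ 337  158   43   94 2901] [ 0.56  -0.048  0.151] [ 0.689 -0.     0.181]
 obj [402 185  23  22 372] [ 0.59  -0.232  0.067] [ 0.623 -0.203  0.088]
 obj [387 227  24  23 403] [ 0.457 -0.172  0.111] [ 0.491 -0.149  0.168]
scene [353 197  23  19 338] [364.1 206. ] [ 0.6181 -0.0554  0.16  ] [ 0.6142 -0.0585  0.1645]
scene [318 204  37  29 596] [336.1 218. ] [ 0.5509 -0.041   0.16  ] [ 0.5472 -0.0443  0.165 ]
scene [292 219  30  23 429] [306.6 229.7] [ 0.4857 -0.025   0.16  ] [ 0.4847 -0.0262  0.1617]
scene lid 2130 [0.46286123 0.04166322 0.17535182] [0.69994456 0.29733468 0.31267773]
 obj [ 281  184  119  117 8281] [ 0.535 -0.068  0.122] [ 0.686 -0.     0.175]
 obj [ 336  277   35   64 1586] [ 0.448 -0.189  0.099] [ 0.484 -0.151  0.163]
 obj [ 402  279   34   39 1037] [ 0.582 -0.24   0.063] [ 0.62  -0.204  0.078]
```

```bash
cat >> h.py <<'E'
from scipy.spatial.transform import Rotation as Ro
A=np.deg2rad(-13.4); EX=np.array([np.cos(A),np.sin(A),0]); EY=np.array([-np.sin(A),np.cos(A),0])
def rel(p,tip=True,align=False):
    s=env.sense(); R=Ro.from_quat(s['eef_rot']); p=np.array(p,float)+([0,0,.073] if tip else 0)
    d=R.inv().apply(p-s['position']); T=Ro.from_matrix(np.stack([[0,0,-1],EX,np.cross([0,0,-1],EX)],1))
    T2=Ro.from_matrix(np.stack([[0,0,-1],-EX,np.cross([0,0,-1],-EX)],1))
    print('p',s['position'].round(4),'shift',d.round(4),'rot',(R.inv()*T).as_rotvec().round(4),(R.inv()*T2).as_rotvec().round(4),'F',s['wrist_force'].round(1))
E
python3 - <<'E'
from h import *
print(Ro.from_quat(env.sense()['eef_rot']).as_matrix().round(3))
rel([.5875,.103,.345])
E
```

```text
[[-0.001  0.349  0.937]
 [-0.001  0.937 -0.349]
 [-1.    -0.001 -0.   ]]
p [0.1833 0.4917 0.3032] shift [-0.1145 -0.2232  0.5145] rot [1.4479e+00 1.0000e-03 1.2000e-03] [-1.6937e+00 -1.2000e-03  1.1000e-03] F [ 0.4 -0.2  0.9]
```

>>> move_arm:
  commands:
    - {"tx":-0.045,"ax":0.145,"grip":0}
    - {"tx":-0.09,"ax":0.29,"grip":0}
    - {"tx":-0.1145,"ty":-0.017,"tz":0.04,"ax":0.43,"grip":0}
    - {"tx":-0.1145,"ty":-0.036,"tz":0.083,"ax":0.58,"grip":0}
    - {"tx":-0.1145,"ty":-0.055,"tz":0.127,"ax":0.72,"grip":0}
  force: 40

```text
invalid input at $.commands[0]: expected keys tx, ty, tz, ax, ay, az, grip
```

Run:
```python
from h import *
rel([.5875,.103,.345])
```

```text
p [0.1833 0.4917 0.3032] shift [-0.1145 -0.2232  0.5145] rot [1.4479e+00 1.0000e-03 1.2000e-03] [-1.6937e+00 -1.2000e-03  1.1000e-03] F [ 0.4 -0.2  0.9]
```

>>> move_arm:
  commands:
    - {"tx":-0.045,"ty":0,"tz":0,"ax":0.145,"ay":0,"az":0,"grip":0}
    - {"tx":-0.09,"ty":0,"tz":0,"ax":0.29,"ay":0,"az":0,"grip":0}
    - {"tx":-0.1145,"ty":-0.017,"tz":0.04,"ax":0.43,"ay":0,"az":0,"grip":0}
    - {"tx":-0.1145,"ty":-0.036,"tz":0.083,"ax":0.58,"ay":0,"az":0,"grip":0}
    - {"tx":-0.1145,"ty":-0.055,"tz":0.127,"ax":0.72,"ay":0,"az":0,"grip":0}
  force: 40

```text
t: 0.6
position: [0.2839, 0.3954, 0.419]
eef_rot: [0.364, 0.606, -0.363, 0.606]
wrist_force: [0.1, 0.1, -0.7]
width: 0.0121
```

Run:
```python
from h import *
rel([.5875,.103,.345])
```

```text
p [0.2839 0.3954 0.419 ] shift [0.0009 0.1303 0.4009] rot [ 0.7238 -0.0009 -0.001 ] [-2.4178e+00  1.2000e-03 -1.2000e-03] F [ 0.1  0.1 -0.7]
```

>>> move_arm:
  commands:
    - {"tx":0,"ty":0.0145,"tz":0.0445,"ax":0.145,"ay":0,"az":0,"grip":0}
    - {"tx":0,"ty":0.029,"tz":0.089,"ax":0.29,"ay":0,"az":0,"grip":0}
    - {"tx":0,"ty":0.0435,"tz":0.1335,"ax":0.435,"ay":0,"az":0,"grip":0}
    - {"tx":0,"ty":0.058,"tz":0.178,"ax":0.58,"ay":0,"az":0,"grip":0}
    - {"tx":0,"ty":0.0725,"tz":0.2225,"ax":0.724,"ay":0,"az":0,"grip":0}

```text
t: 1.1
position: [0.4535, 0.2328, 0.4182]
eef_rot: [-0.555, -0.438, 0.556, -0.438]
wrist_force: [0.7, 0.8, 0.8]
width: -0.0001
```

Run:
```python
from h import *
rel([.5875,.103,.345])
```

```text
p [0.4535 0.2328 0.4182] shift [1.000e-04 1.607e-01 9.490e-02] rot [-0.0022  0.0001  0.0004] [ 3.1394e+00  6.0000e-04 -2.0000e-04] F [0.7 0.8 0.8]
```

>>> move_arm:
  commands:
    - {"tx":0,"ty":0.04,"tz":0.0235,"ax":0,"ay":0,"az":0,"grip":0}
    - {"tx":0,"ty":0.08,"tz":0.047,"ax":0,"ay":0,"az":0,"grip":0}
    - {"tx":0,"ty":0.12,"tz":0.071,"ax":0,"ay":0,"az":0,"grip":0}
    - {"tx":0,"ty":0.1607,"tz":0.095,"ax":0,"ay":0,"az":0,"grip":0}
    - {"tx":0,"ty":0.1607,"tz":0.095,"ax":0,"ay":0,"az":0,"grip":0}

```text
t: 1.6
position: [0.5906, 0.1016, 0.4156]
eef_rot: [-0.554, -0.438, 0.556, -0.438]
wrist_force: [-0.5, -0.5, -0.4]
width: 0.0001
```

Run:
```python
from h import *
rel([.5875,.103,.345])
im,d,c=shot('wrist','w1.png')
```

```text
p [0.5906 0.1016 0.4156] shift [-0.0024 -0.0034 -0.0007] rot [-0.0016  0.0024  0.0024] [ 3.14    0.0038 -0.0038] F [-0.5 -0.5 -0.4]
```

View pics/w1.png

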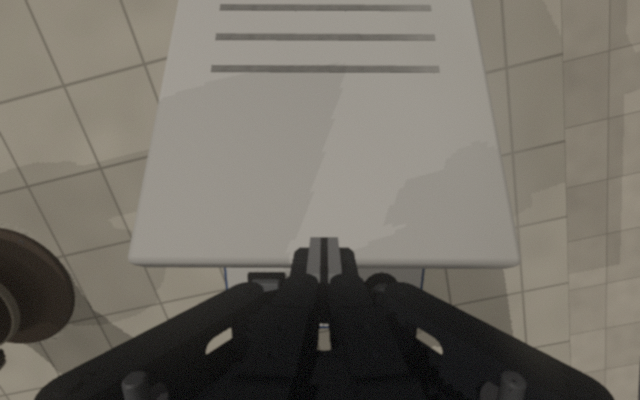

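The tips are centred over the lid, near its free edge (row ~262). Pressing straight down.

>>> move_arm:
  commands:
    - {"tx":0.03,"ty":0,"tz":0,"ax":0,"ay":0,"az":0,"grip":0}
    - {"tx":0.045,"ty":0,"tz":0,"ax":0,"ay":0,"az":0,"grip":0}
    - {"tx":0.055,"ty":0,"tz":0,"ax":0,"ay":0,"az":0,"grip":0}
    - {"tx":0.07,"ty":0,"tz":0,"ax":0,"ay":0,"az":0,"grip":0}
    - {"tx":0.085,"ty":0,"tz":0,"ax":0,"ay":0,"az":0,"grip":0}

```text
t: 2.15
position: [0.5869, 0.1061, 0.3345]
eef_rot: [0.555, 0.439, -0.553, 0.44]
wrist_force: [0.5, -0.5, 4.7]
width: -0.0002
```

Run:
```python
from h import *
rel([.5875,.103,.172])
```

```text
p [0.5869 0.1061 0.3345] shift [0.0895 0.0011 0.0029] rot [ 0.0049 -0.0008 -0.0024] [-3.1366e+00  3.8000e-03 -1.2000e-03] F [ 0.5 -0.5  4.7]
```

>>> move_arm:
  commands:
    - {"tx":0.016,"ty":0,"tz":0,"ax":0,"ay":0,"az":0,"grip":0}
    - {"tx":0.032,"ty":0,"tz":0,"ax":0,"ay":0,"az":0,"grip":0}
    - {"tx":0.048,"ty":0,"tz":0,"ax":0,"ay":0,"az":0,"grip":0}
    - {"tx":0.064,"ty":0,"tz":0,"ax":0,"ay":0,"az":0,"grip":0}
    - {"tx":0.076,"ty":0,"tz":0,"ax":0,"ay":0,"az":0,"grip":0}

```text
t: 2.65
position: [0.5868, 0.1057, 0.2576]
eef_rot: [0.554, 0.439, -0.554, 0.44]
wrist_force: [-0.9, -1.8, 5.0]
width: 0.0002
```

Run:
```python
from h import *
rel([.5875,.103,.172])
```

```text
p [0.5868 0.1057 0.2576] shift [0.0126 0.0013 0.0025] rot [ 0.0047  0.0005 -0.0012] [-3.1369e+00  1.8000e-03  8.0000e-04] F [-0.9 -1.8  5. ]
```

>>> move_arm:
  commands:
    - {"tx":0.005,"ty":0,"tz":0,"ax":0,"ay":0,"az":0,"grip":0}
    - {"tx":0.009,"ty":0,"tz":0,"ax":0,"ay":0,"az":0,"grip":0}
    - {"tx":0.012,"ty":0,"tz":0,"ax":0,"ay":0,"az":0,"grip":0}
    - {"tx":0.0135,"ty":0,"tz":0,"ax":0,"ay":0,"az":0,"grip":0}
    - {"tx":0.0135,"ty":0,"tz":0,"ax":0,"ay":0,"az":0,"grip":0}

```text
t: 3.15
position: [0.5872, 0.1055, 0.2446]
eef_rot: [0.554, 0.439, -0.554, 0.439]
wrist_force: [-3.4, -3.0, 5.1]
width: -0.0001
```

>>> move_arm:
  commands:
    - {"tx":0.0015,"ty":0,"tz":0,"ax":0,"ay":0,"az":0,"grip":0}
    - {"tx":0.003,"ty":0,"tz":0,"ax":0,"ay":0,"az":0,"grip":0}
    - {"tx":0.003,"ty":0,"tz":0,"ax":0,"ay":0,"az":0,"grip":0}
    - {"tx":0.003,"ty":0,"tz":0,"ax":0,"ay":0,"az":0,"grip":0}
    - {"tx":0.003,"ty":0,"tz":0,"ax":0,"ay":0,"az":0,"grip":0}

```text
t: 3.65
position: [0.5871, 0.1054, 0.2445]
eef_rot: [0.555, 0.439, -0.553, 0.44]
wrist_force: [-8.8, -2.7, 19.8]
width: -0.0002
```

Firm stop at tip z 0.1715, about 20 N, so the lid is shut. Lift and go above the lock.

>>> move_arm:
  commands:
    - {"tx":-0.035,"ty":0,"tz":0,"ax":0,"ay":0,"az":0,"grip":0}
    - {"tx":-0.06,"ty":-0.01,"tz":0.02,"ax":0,"ay":0,"az":0,"grip":0}
    - {"tx":-0.06,"ty":-0.029,"tz":0.062,"ax":0,"ay":0,"az":0,"grip":0}
    - {"tx":-0.06,"ty":-0.048,"tz":0.105,"ax":0,"ay":0,"az":0,"grip":0}
    - {"tx":-0.06,"ty":-0.067,"tz":0.147,"ax":0,"ay":0,"az":0,"grip":0}

```text
t: 4.15
position: [0.4879, -0.023, 0.301]
eef_rot: [0.554, 0.44, -0.553, 0.44]
wrist_force: [1.5, -0.8, -0.1]
width: -0.0001
```

Run:
```python
from h import *
rel([.488,-.0215,.175])
im,d,c=shot('wrist','w2.png'); P=pts(d,c)
np.savez('w2',im=im,d=d,P=P)
im,d,c=shot('top','top2.png'); P=pts(d,c)
B=np.array([.584,.0885,0]); q=P-B; bx=q@EX; by=q@EY
for y0 in np.arange(-.16,.2,.03):
    m=(abs(bx)<.1)&(abs(by-y0)<.012)&(d>0)&(P[...,2]<.22); print(round(y0,3),m.sum(),np.median(P[m][:,2]).round(4) if m.any() else '')
a=im[150:270,210:400]; cv2.imwrite('pics/top2c.png',cv2.resize(a,None,fx=4,fy=4)[:,:,::-1])
```

```text
p [ 0.4879 -0.023   0.301 ] shift [ 0.053  -0.0003 -0.0015] rot [ 0.0051 -0.001  -0.0008] [-3.1365e+00  1.3000e-03 -1.5000e-03] F [ 1.5 -0.8 -0.1]
-0.16 0 
-0.13 0 
-0.1 180 0.1501
-0.07 531 0.1535
-0.04 600 0.1717
-0.01 598 0.1717
0.02 600 0.1717
0.05 600 0.1715
0.08 606 0.1719
0.11 596 0.1719
0.14 591 0.1722
0.17 604 0.1718
```

View pics/top2c.png

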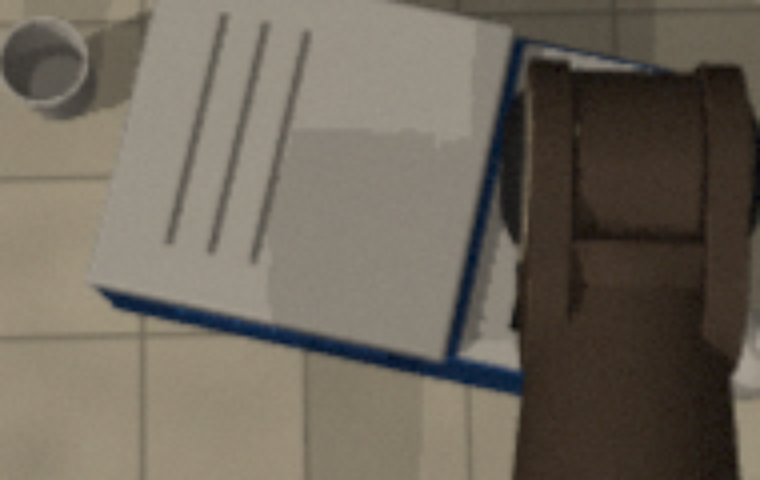

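View pics/w2.png

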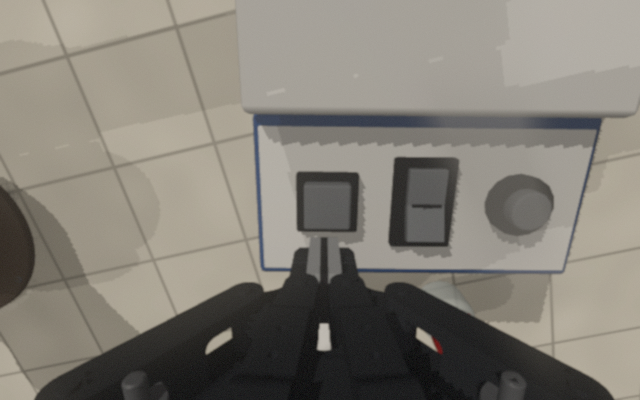

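The lid is level at 0.172 (shut). The wrist view shows the lock key at about (327,206), the rocker (425,202) and the lamp (524,208). I'll convert these to positions.

Run:
```python
from h import *
c=eyes.calibration('wrist'); B=np.array([.584,.0885,0])
for n,u,v,z in(('lock',327,206,.168),('lamp',527,210,.172),('rocksurr',424,202,.158),('rock_ridge',427,206,.162),('rockfar',425,242,.169),('decktl',257,122,.15),('decktr',599,125,.15)):
    p=onz(u,v,z,c); print(n,p.round(4),((p-B)@EX).round(4),((p-B)@EY).round(4))
l=np.load('w2.npz')['P']
print(l[206,327],l[200,425],l[232,425])
rel([.488,-.0215,.175])
```

```text
lock [ 0.49   -0.0207  0.168 ] -0.0662 -0.128
lamp [ 0.6192 -0.0529  0.172 ] 0.067 -0.1293
rocksurr [ 0.5567 -0.0368  0.158 ] 0.0025 -0.1282
rock_ridge [ 0.5574 -0.0387  0.162 ] 0.0036 -0.1299
rockfar [ 0.5505 -0.0618  0.169 ] 0.0022 -0.154
decktl [0.456  0.0433 0.15  ] -0.114 -0.0736
decktr [ 0.6833 -0.0126  0.15  ] 0.12 -0.0754
[ 0.4920008  -0.01811292  0.16879187] [ 0.55768841 -0.030163    0.16506722] [ 0.55341221 -0.0514061   0.16935671]
p [ 0.486  -0.025   0.3017] shift [ 0.0537  0.0011 -0.0039] rot [-0.0001  0.     -0.0005] [ 3.1415e+00 -8.0000e-04 -0.0000e+00] F [-0.2 -0.6 -1. ]
```

>>> move_arm:
  commands:
    - {"tx":0.025,"ty":0.002,"tz":-0.005,"ax":0,"ay":0,"az":0,"grip":0}
    - {"tx":0.045,"ty":0.002,"tz":-0.005,"ax":0,"ay":0,"az":0,"grip":0}
    - {"tx":0.055,"ty":0.002,"tz":-0.005,"ax":0,"ay":0,"az":0,"grip":0}
    - {"tx":0.06,"ty":0.002,"tz":-0.005,"ax":0,"ay":0,"az":0,"grip":0}
    - {"tx":0.064,"ty":0.002,"tz":-0.005,"ax":0,"ay":0,"az":0,"grip":0}

```text
t: 4.75
position: [0.4917, -0.0177, 0.2371]
eef_rot: [0.554, 0.44, -0.554, 0.439]
wrist_force: [-2.1, 0.3, 3.9]
width: 0.0001
```

Run:
```python
from h import *
rel([.4893,-.0208,.160])
```

```text
p [ 0.4917 -0.0177  0.2371] shift [ 0.0041 -0.0016  0.0036] rot [ 0.0043 -0.0005  0.0003] [-3.1372e+00 -5.0000e-04 -7.0000e-04] F [-2.1  0.3  3.9]
```

>>> move_arm:
  commands:
    - {"tx":0.002,"ty":0,"tz":0,"ax":0,"ay":0,"az":0,"grip":0}
    - {"tx":0.004,"ty":0,"tz":0,"ax":0,"ay":0,"az":0,"grip":0}
    - {"tx":0.006,"ty":0,"tz":0,"ax":0,"ay":0,"az":0,"grip":0}
    - {"tx":0.007,"ty":0,"tz":0,"ax":0,"ay":0,"az":0,"grip":0}
    - {"tx":0.007,"ty":0,"tz":0,"ax":0,"ay":0,"az":0,"grip":0}

```text
t: 5.25
position: [0.4919, -0.0179, 0.2324]
eef_rot: [0.555, 0.439, -0.553, 0.44]
wrist_force: [-6.7, 1.8, 16.0]
width: 0.0002
```

Lock bottomed out (16 N at tip z 0.160). On to the rocker's outer end.

>>> move_arm:
  commands:
    - {"tx":-0.03,"ty":0,"tz":0,"ax":0,"ay":0,"az":0,"grip":0}
    - {"tx":-0.05,"ty":0.005,"tz":0.002,"ax":0,"ay":0,"az":0,"grip":0}
    - {"tx":-0.05,"ty":0.035,"tz":0.013,"ax":0,"ay":0,"az":0,"grip":0}
    - {"tx":-0.05,"ty":0.067,"tz":0.023,"ax":0,"ay":0,"az":0,"grip":0}
    - {"tx":-0.05,"ty":0.067,"tz":0.023,"ax":0,"ay":0,"az":0,"grip":0}

```text
t: 5.75
position: [0.5546, -0.0574, 0.2793]
eef_rot: [0.555, 0.438, -0.554, 0.44]
wrist_force: [-0.3, 0.0, -0.0]
width: -0.0001
```

Run:
```python
from h import *
im,d,c=shot('wrist','w3.png')
rel([.5515,-.056,.169]);
```

```text
p [ 0.553  -0.0567  0.2792] shift [ 0.0372 -0.0016 -0.0003] rot [0.0024 0.0003 0.    ] [-3.1392e+00 -0.0000e+00  5.0000e-04] F [-0.3  0.  -0.1]
```

View pics/w3.png

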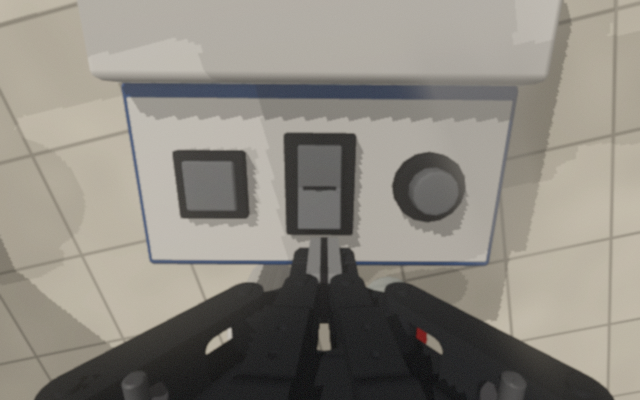

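The lock key is now down, and the tips line up with the rocker (column ~320). Pressing.

>>> move_arm:
  commands:
    - {"tx":0.018,"ty":-0.001,"tz":0,"ax":0,"ay":0,"az":0,"grip":0}
    - {"tx":0.03,"ty":-0.001,"tz":0,"ax":0,"ay":0,"az":0,"grip":0}
    - {"tx":0.035,"ty":-0.001,"tz":0,"ax":0,"ay":0,"az":0,"grip":0}
    - {"tx":0.039,"ty":-0.001,"tz":0,"ax":0,"ay":0,"az":0,"grip":0}
    - {"tx":0.041,"ty":-0.001,"tz":0,"ax":0,"ay":0,"az":0,"grip":0}

```text
t: 6.3
position: [0.5504, -0.0556, 0.2392]
eef_rot: [-0.554, -0.439, 0.554, -0.44]
wrist_force: [-1.0, -1.6, 2.4]
width: 0.0002
```

Run:
```python
from h import *
rel([.5515,-.056,.164]);
```

```text
p [ 0.5504 -0.0556  0.2392] shift [0.0022 0.0012 0.0001] rot [ 0.0039  0.0007 -0.0004] [-3.1377e+00  7.0000e-04  1.1000e-03] F [-1.  -1.6  2.4]
```

>>> move_arm:
  commands:
    - {"tx":0.0015,"ty":0,"tz":0,"ax":0,"ay":0,"az":0,"grip":0}
    - {"tx":0.003,"ty":0,"tz":0,"ax":0,"ay":0,"az":0,"grip":0}
    - {"tx":0.0045,"ty":0,"tz":0,"ax":0,"ay":0,"az":0,"grip":0}
    - {"tx":0.0055,"ty":0,"tz":0,"ax":0,"ay":0,"az":0,"grip":0}
    - {"tx":0.0055,"ty":0,"tz":0,"ax":0,"ay":0,"az":0,"grip":0}

```text
t: 6.8
position: [0.5508, -0.0557, 0.236]
eef_rot: [0.555, 0.438, -0.553, 0.44]
wrist_force: [-5.9, -2.7, 15.4]
width: -0.0003
```

Firm stop (15 N, tip z about 0.163). Lift and check.

>>> move_arm:
  commands:
    - {"tx":-0.03,"ty":0,"tz":0,"ax":0,"ay":0,"az":0,"grip":0}
    - {"tx":-0.06,"ty":0,"tz":0,"ax":0,"ay":0,"az":0,"grip":0}
    - {"tx":-0.09,"ty":0,"tz":0.015,"ax":0,"ay":0,"az":0,"grip":0}
    - {"tx":-0.12,"ty":0,"tz":0.03,"ax":0,"ay":0,"az":0,"grip":0}
    - {"tx":-0.14,"ty":0,"tz":0.03,"ax":0,"ay":0,"az":0,"grip":0}

```text
t: 7.3
position: [0.5439, -0.0856, 0.3757]
eef_rot: [0.555, 0.438, -0.554, 0.44]
wrist_force: [-0.2, 0.2, -0.6]
width: -0.0005
```

Run:
```python
from h import *
im,d,c=shot('wrist','w4.png'); P=pts(d,c); B=np.array([.585,.0895,0])
im2,d2,c2=shot('scene'); P2=pts(d2,c2)
cv2.imwrite('pics/s4.png',im2[:,:,::-1])
for n,PP,D in(('wrist',P,d),('scene',P2,d2)):
    q=PP-B; bx=q@EX; by=q@EY
    for l,x,y,r in(('lock',-.068,-.13,.01),('rock out',0,-.148,.006),('rock in',0,-.113,.006),('lamp',.068,-.13,.008),('deck',-.034,-.13,.006),('lidedge',0,-.045,.015)):
        m=(abs(bx-x)<r)&(abs(by-y)<r)&(D>0); z=PP[m][:,2]; print(n,l,m.sum(),np.median(z).round(4) if m.any() else '')
```

```text
wrist lock 514 0.1608
wrist rock out 176 0.1644
wrist rock in 208 0.1694
wrist lamp 358 0.1727
wrist deck 182 0.1511
wrist lidedge 1557 0.1728
scene lock 77 0.1598
scene rock out 31 0.1631
scene rock in 29 0.169
scene lamp 42 0.1716
scene deck 24 0.1495
scene lidedge 130 0.1716
```

View pics/w4.png

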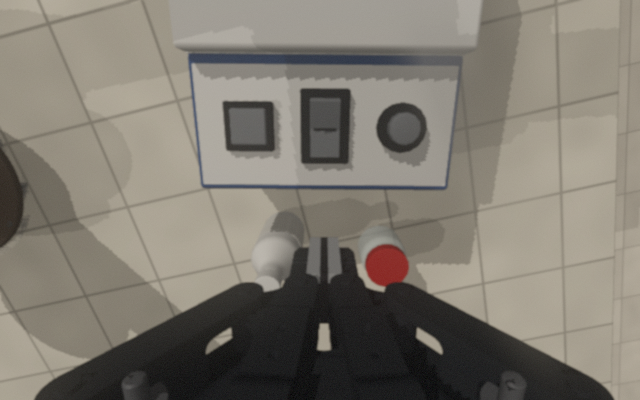

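View pics/s4.png

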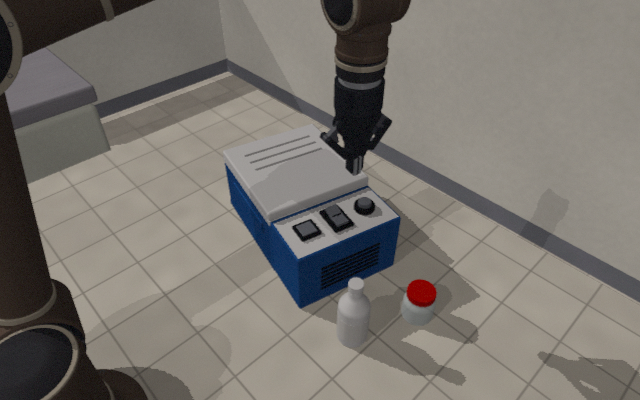

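The lid is flat, lock and rocker end are down, the lamp is up, the bottle and jar haven't moved, and the tips are well clear. Handing in.

```bash
python3 -c "
from h import *
print(workorder.close_job())"
```

```text
the job is handed in; nothing more can be done
None
```

The lid is shut, the push lock is all the way down and the rocker is on, done in that order with closed fingertips. I handed the job in after about 7.4 s of robot time.

Last checks, taken after lifting off:

| Item | Final height (m) | Push force at the stop (N) |
|---|---|---|
| Lid top, near free edge | about 0.172 (level when measured after the push) | 20 |
| Push lock top | 0.160 | 16 |
| Rocker, pressed end | 0.164 | 15 |
| Rocker, other end | 0.169 | – |
| Lamp button top | 0.172, its unpressed height | not touched |

- **Loose items:** the bottle and jar stood at the same pixels in the scene camera before and after. I last saw the cup standing right after the lid was shut; the arm did not go near it again.
- **Clearance:** the arm finished with its tips about 0.13 m above the deck and no contact force.
- **Disagreements:** none beyond 1–2 mm between the two cameras. The box position also shifted by about 1–2 mm between views, and I corrected for that before pressing.

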